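# Load the indexing turntable and hold its index plunger out

### The job

Set the loose metal box flat on the two sloping rails of the turntable's rest, lengthwise along the rails, centred across them and with one end at the lip at the low end, and let go of it. Only then take the black knob of the index plunger, pull it straight up as far as it goes so that the pin is clear of its hole, and keep holding it there: finish while holding it up, so that I can turn the table. Leave the screwdriver, the jar and the parts tray where they are, and do not shift the box again.

Things in the scene. Friction and masses are not known exactly. Their poses are not given: they have to be found in the camera images.
- breakout_box: Loose die-cast aluminium box, 112 (x) x 50 (y) x 30 (z) mm, 0.16 to 0.34 kg, lying flat on the bench. Origin: centre of its underside; x along its length, z up through its lid. Either end may go to the lip.
- rest: Fixed rest of two aluminium rails 120 mm long, 6 wide, 12 deep, 34 over their outer sides (box overhangs 8 each side). Origin: midway between them, mid-length, on their top faces, 85 mm above the bench. x runs uphill along the rails (15 degrees up; away from the robot at zero yaw), y level across them, z square to the rail tops. Friction holds the box on the slope.
- lip_top (a point): Middle of the top edge of the inner face of the lip that closes the rest's low end: x = -60 mm in the rest's frame, 10 mm above the rail tops. The lip is 4 mm thick and 40 mm wide. The box touches it when the box's origin is at x = -4 mm, y = 0, z = 0 in the rest's frame.
- turntable: Fixed turntable that carries the rest and plunger: dark grey metal disc 250 mm across, top 30 mm above the bench, with a ring of pin holes. Origin on the bench under its centre, straight below the rest's origin, same yaw. Plunger bracket at its -y rim: 34 mm wide, top 48 mm above the bench, from y = -92 to -150 mm. It does not move.
- plunger_knob (a point): Centre of the plunger's knob, a black upright cylinder 25 mm in diameter, 26 mm high; moves up with it. With the pin home it is 87 mm above the bench, at x = 0, y = -110 mm in the turntable's frame. Below it a fixed steel sleeve 21 mm in diameter, top 70 mm above the bench, with a 27 mm nut at its foot.
- index_plunger (a joint): Travel of the spring plunger, straight up, in m: 0 pin home in its hole, 0.011 pin just leaving the hole, 0.016 fully back at its stop. The spring pulls it down with 5 N at home, growing to 13 N fully back; it snaps home if let go.
- screwdriver: Screwdriver with black handle, about 200 mm long, lying on the bench, origin on its underside. Bystander.
- flux_jar: Small closed amber jar with black cap, 44 mm diameter, 45 mm high, standing; origin at the centre of its underside. Bystander.
- parts_tray: Grey divided parts tray, 100 x 140 x 28 mm; origin at the centre of its underside. Bystander.
Not all that is in view belongs to the job. There is more than one size of the breakout_box; the job needs the middle-sized.

How it is judged:
On the way, in this order (a step that is already met when the one before it is completed fails the run):
1. the box lies on the rails, at the lip, and is let go (x of breakout_box in the frame of rest between -0.008 and 0.006 m and y of breakout_box in the frame of rest between -0.008 and 0.008 m and z of breakout_box in the frame of rest between -0.004 and 0.004 m and angle between the z axis of breakout_box and the z axis of rest, either way round below 0.08 rad and angle between the x axis of breakout_box and the x axis of rest, either way round below 0.12 rad and angle between breakout_box's own z axis and vertical below 0.6 rad and linear speed of breakout_box below 0.02 m/s and contact force between the fingers and breakout_box below 0.2 N), for 0.3 s.
2. the plunger is pulled fully up by the fingers (value of joint index_plunger above 0.013 m and contact force between the fingers and index_plunger above 3 N), for 0.3 s.
At the end, for the whole second after the job is handed in: Box lid up and flat on both rails (4 mm, 0.08 rad), along them within 0.12 rad, centred within 8 mm, low end at most 10 mm from the lip, still and not touched by the fingers; the fingers hold the plunger knob (over 3 N) at more than 13 of its 16 mm travel (all of step 1 and all of step 2); the arm keeps its last pose, push and grip.
It fails at once if the plunger is pulled (over 6 mm) before the box lies on the rails (value of joint index_plunger above 0.006 m and not (x of breakout_box in the frame of rest between -0.008 and 0.006 m and y of breakout_box in the frame of rest between -0.008 and 0.008 m and z of breakout_box in the frame of rest between -0.004 and 0.004 m and angle between the z axis of breakout_box and the z axis of rest, either way round below 0.08 rad and angle between the x axis of breakout_box and the x axis of rest, either way round below 0.12 rad and angle between breakout_box's own z axis and vertical below 0.6 rad)).
It fails at once if the screwdriver is moved more than 30 mm (distance of screwdriver from where it was at the start of the episode above 0.03 m).
It fails at once if the flux jar is moved more than 30 mm (distance of flux_jar from where it was at the start of the episode above 0.03 m).
It fails at once if the parts tray is moved more than 30 mm (distance of parts_tray from where it was at the start of the episode above 0.03 m).
It also fails if it takes over 46 s, if anything falls off the work surface, if the arm or the gripper's body presses on something with over 40 N, if the wrist force passes 120 N, or if a joint passes its speed limit or range.

### The arm

A 6-joint arm with a two-finger parallel gripper is mounted at the origin on the work surface. World frame = base frame: x ahead of the robot, y to its left, z up, the work surface at z = 0. Lengths are in m, angles in rad, forces in N, time in s.
With the tool pointing down it reaches from about 0.35 to 0.975 m from the base axis. Payload 4.9 kg.
Tool frame: the origin (TCP) lies midway between the tips of the shut fingers; the grasp point (between the pads) lies 19 mm behind it; y points along the fingers, z is the direction in which the jaws open and shut, and the axes are right-handed (so a half turn about y gives the same grasp; the last joint's range is limited). The gripper opens to 85 mm and grips with 20 to 120 N. Pads are 22 mm wide; open, the fingers measure 114 mm over their backs; the gripper's body (76 mm by 85 mm) begins 54 mm behind the grasp point. The pads swing forward as they close: fully open they stand 13 mm farther back than shut.
Start: joints at [1.192, 0.053, 1.613, -0, 1.476, -0.119], TCP at [0.161, 0.604, 0.231] pointing down, gripper open.
Joint ranges: [-3.01, 3.01], [-1.01, 2.22], [0.06, 2.58], [-1.02, 4.17], [0.09, 2.62], [-3.14, 3.14]. Speed limits (rad/s): [2.57, 2.57, 3.14, 3.14, 3.14, 3.14].

### API

Orientations are given as a unit quaternion [w, x, y, z].
In Python, from plant import * gives the robot as it stands.
- The arm moves only by the shell command python3 -m crank 'ROWS'. ROWS is JSON, a list that holds one entry, the list of rows, each a list of 5 numbers: the gripper command: -1 is shut, 1 is fully open, values between are in proportion, then the shift along the tool's x, y, z in cm, then the turn about the tool's y in degrees. In form: [[[jaw, dx, dy, dz, twist], ...]]. A call has 1 to 8 rows; each row shifts and turns the commanded pose from where the row before left it, along the tool's axes as they then stand; what a row does not reach is not made up. A row lasts 1/8 s, in which the tool goes at most 62.5 mm and 10.7 degrees, less where a joint would pass 70% of its speed; a pose out of reach is approached as far as the arm can. A call with a gripper value outside its range is refused whole. The fingers move at their own pace and stop on an object; the grip force is fixed at half the most. Time passes only in rows, so rows that do not move let the fingers close. It gives the time, the measured TCP pose, the force and the opening at its end, in the units of the state.
- state(): the state, without advancing time (a new reading comes with each control period).
- grab_frame(name): name is "side" or "top"; returns a dict with "frame" (480x640x3 uint8, red, green, blue), "fx", "fy", "cx", "cy" (pixels), "D" ([k1, k2, p1, p2, k3] as OpenCV has them; the pictures are not rectified), "pose" (4x4, takes a point from camera to world coordinates). Camera axes: x right, y up, looking along -z (the intrinsics and any distortion apply to the point x, -y, -z); pixel columns grow to the right and rows downward; lengths in m; the calibration is good to about 2 mm. A picture is of the moment at which its call begins. There is no depth.
- job_done(): hands the job in, once; it reports no verdict.
The state is a dict: "time": time; "joint_pos": joint angles; "joint_vel": joint speeds; "joint_efforts": joint torques, N m; "tool_pos": TCP position; "tool_rot": TCP orientation; "contact_force": force on the tool from outside, world axes, zero at the start; "ft_torque": the same for the moment, N m; "gripper_width": opening from 0.0 (shut) to 1.0 (fully open).
Only numpy, scipy, OpenCV 4.12 (cv2) and the standard library are available. Lean on these libraries where they do the work, as an engineer would, in place of code of your own. Each camera call takes 0.05 s, during which the arm holds its last target.

## Working session

There is one attempt and no reset: what is moved stays moved. The work goes in short steps, Python scripts to look and compute and a shell command to move; the robot and the scene stay as the last step left them, time stands still between calls to the robot, and variables do not carry over. Pictures are saved under pics/ and viewed, and the job is handed in when it is done.

```bash
ls; mkdir -p pics; python3 - <<'E'
from plant import *
import cv2
s=state();print({k:(v if not hasattr(v,'tolist') else v.tolist()) for k,v in s.items()})
for n in("side","top"):
    f=grab_frame(n);cv2.imwrite(f"pics/{n}0.png",f["frame"][:,:,::-1]);print(n,f["fx"],f["fy"],f["cx"],f["cy"],f["D"],f["pose"])
E
```

```text
pics
{'time': 0.0, 'joint_pos': [1.1920259532325639, 0.053333440048515084, 1.614309595747569, -9.004918074261523e-06, 1.4760109511760802, -0.11899920003808624], 'joint_vel': [-0.0003138616569714636, 0.0010345778360431653, 0.000403325170341307, 0.0012017908188719669, 0.0022436605511842772, -0.0003709900342762236], 'joint_efforts': [0.0017807420954341069, -39.367486238479614, -37.01834321022034, 0.00018077118511428125, 0.007089428981998935, 1.3282902671107877e-05], 'tool_pos': [0.16030297765511847, 0.60343782803213, 0.2300682306492698], 'tool_rot': [-0.7004431729800926, 0.7018574053578325, -0.0917610571182281, 0.09140816356593387], 'contact_force': [0.025793006078963766, 0.995308936390861, 0.4171495924646206], 'ft_torque': [0.0479302244980548, 0.017189481272638748, -0.05518949445769461], 'gripper_width': 1.0011018361440334}
side 553.2568498507792 553.2568498507792 303.5395092361383 236.26252861872388 [-0.03142843  0.          0.          0.          0.        ] [[ 0.73062168  0.38196152 -0.56594819 -0.28265772]
 [-0.68256828  0.42935774 -0.59139875 -0.8139692 ]
 [ 0.01710267  0.81838703  0.57441289  0.91623567]
 [ 0.          0.          0.          1.        ]]
top 527.8443486884103 527.8443486884103 326.5540707338913 228.8249814075164 [-0.08542836  0.          0.          0.          0.        ] [[-0.02507774  0.99210723 -0.1228591   0.37485121]
 [-0.99926911 -0.02842404 -0.02555999  0.02622447]
 [-0.02885041  0.12212831  0.99209492  1.27073655]
 [ 0.          0.          0.          1.        ]]
```

View pics/top0.png

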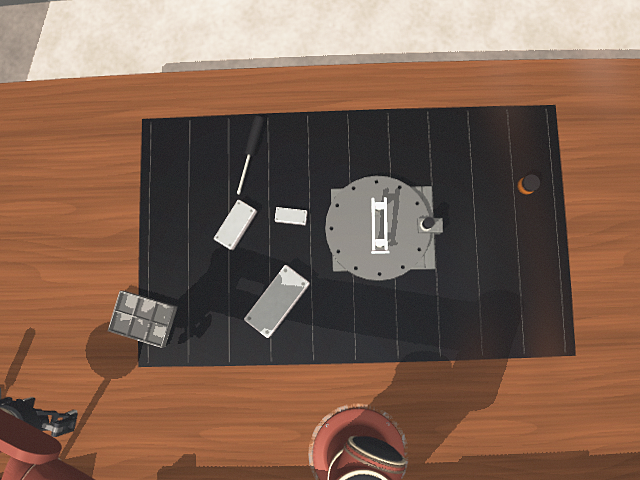

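View pics/side0.png

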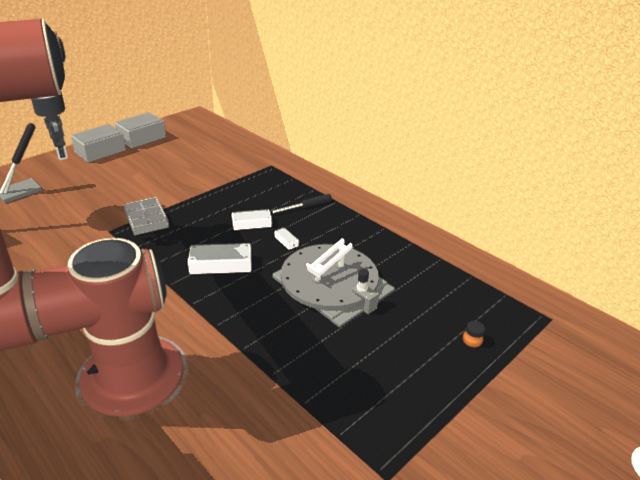

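The top view shows three candidates: a small box at (291,215), a middle one at (235,225) and a large one at (277,301). The rest is at (380,225), with its lip apparently at the lower end (380,252), and the knob is at (428,223). The middle one at (235,225) fits the description, so I'll measure it and crop in.

```bash
cat > h.py <<'E'
from plant import *
import cv2, numpy as np
def K(f): return np.array([[f["fx"],0,f["cx"]],[0,f["fy"],f["cy"]],[0,0,1.]])
def ray(f,px):
    u=cv2.undistortPoints(np.array(px,float).reshape(-1,1,2),K(f),np.array(f["D"])).reshape(-1,2)
    d=np.c_[u[:,0],-u[:,1],-np.ones(len(u))]; P=np.array(f["pose"])
    return P[:3,3], d@P[:3,:3].T
def onz(f,px,z):
    o,d=ray(f,px); return o+d*((z-o[2])/d[:,2])[:,None]
def proj(f,p):
    P=np.array(f["pose"]); c=(np.array(p,float).reshape(-1,3)-P[:3,3])@P[:3,:3]
    c=c*[1,-1,-1]
    return cv2.projectPoints(c.reshape(-1,1,3),np.zeros(3),np.zeros(3),K(f),np.array(f["D"]))[0].reshape(-1,2)
def two(f1,p1,f2,p2):
    o1,d1=ray(f1,p1);o2,d2=ray(f2,p2);A=np.c_[d1[0],-d2[0]]
    t=np.linalg.lstsq(A,o2-o1,rcond=None)[0];a=o1+t[0]*d1[0];b=o2+t[1]*d2[0];return (a+b)/2,np.linalg.norm(a-b)
def crop(f,x,y,w,h,s,name):
    im=f["frame"][y:y+h,x:x+w,::-1];cv2.imwrite("pics/"+name,cv2.resize(im,None,fx=s,fy=s,interpolation=cv2.INTER_CUBIC))
E
python3 - <<'E'
from h import *
f=grab_frame("top");g=grab_frame("side")
hsv=cv2.cvtColor(f["frame"],cv2.COLOR_RGB2HSV)
m=((hsv[...,2]>125)&(hsv[...,1]<60)).astype(np.uint8)
m[:110]=0
cs,_=cv2.findContours(m,0,cv2.CHAIN_APPROX_NONE)
for c in cs:
    if cv2.contourArea(c)<150: continue
    r=cv2.minAreaRect(c);w=onz(f,c.reshape(-1,2),0.03)
    R=cv2.minAreaRect((w[:,:2]*1000).astype(np.float32)); b=cv2.boxPoints(R)
    print(np.round(r[0]),"world mm",np.round(R[0],1),np.round(R[1],1),np.round(R[2],1), np.round(b).tolist())
crop(f,200,190,120,120,5,"cboxes.png")
crop(f,320,165,130,130,6,"crest.png")
crop(g,260,220,150,120,5,"crest_s.png")
E
```

```text
[132. 314.] world mm [336.4 527.2] [95.4 93.4] 73.5 [[278.0, 495.0], [368.0, 468.0], [395.0, 560.0], [305.0, 586.0]]
[276. 301.] world mm [361.7 179.9] [ 74.6 163.2] 51.7 [[275.0, 201.0], [403.0, 100.0], [449.0, 159.0], [321.0, 260.0]]
[291. 216.] world mm [562.8 143.2] [75.4 35.9] 81.9 [[540.0, 108.0], [575.0, 103.0], [586.0, 178.0], [550.0, 183.0]]
[235. 224.] world mm [545.4 277.4] [ 56.1 113.2] 57.4 [[483.0, 284.0], [578.0, 223.0], [608.0, 270.0], [513.0, 331.0]]
[384. 228.] world mm [529.2 -76.7] [277.1 245.8] 88.3 [[402.0, -212.0], [648.0, -219.0], [656.0, 58.0], [411.0, 65.0]]
```

View pics/cboxes.png

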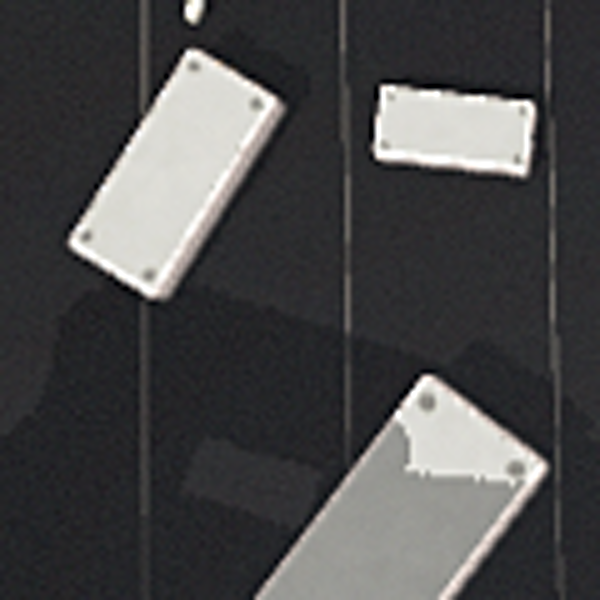

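View pics/crest.png

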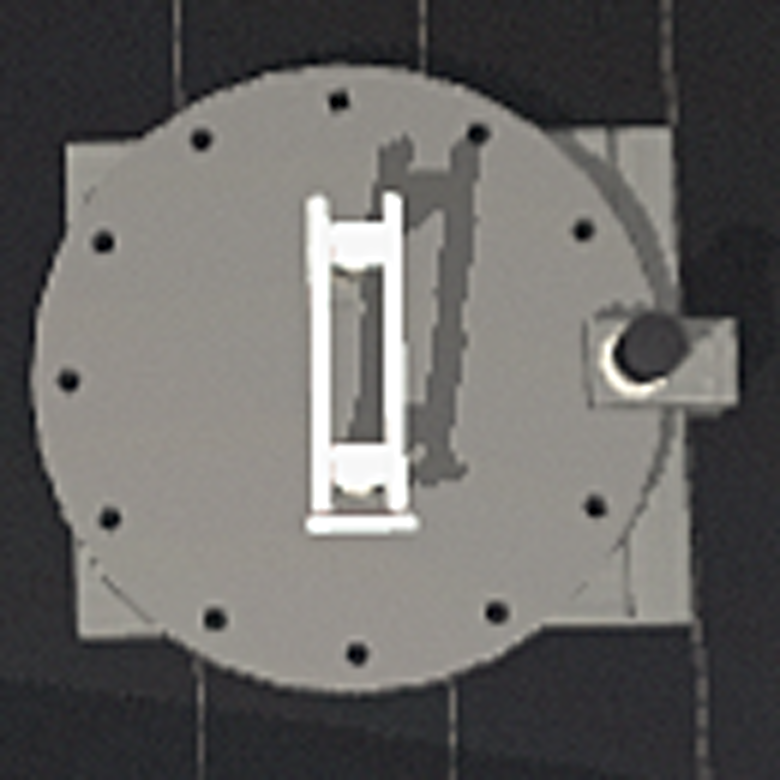

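View pics/crest_s.png

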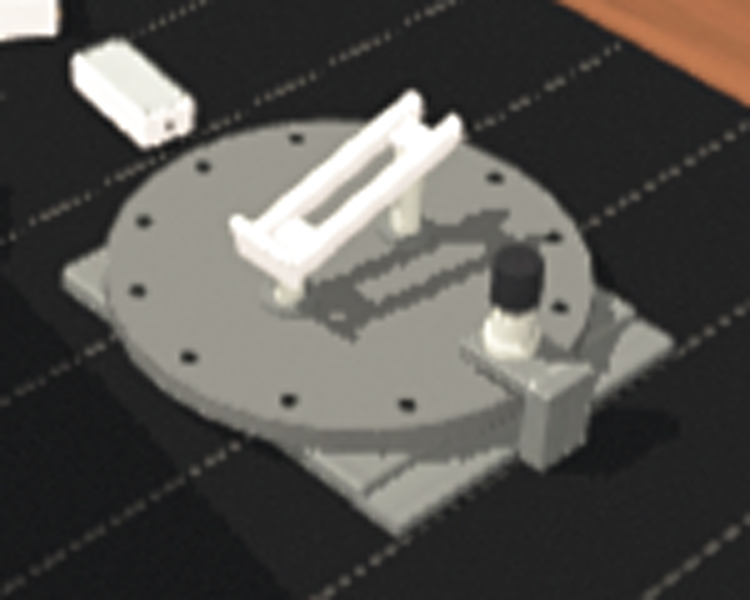

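```bash
cat >> h.py <<'E'
def uv(c,ox,oy,s): return (np.array(c,float)+.5)/s-.5+[ox,oy]
E
python3 - <<'E'
from h import *
from scipy.spatial.transform import Rotation as R
f=grab_frame("top");g=grab_frame("side")
w=onz(f,uv([(194,65),(257,104),(86,236),(149,274)],200,190,5),0.030)
d=(w[0]+w[1]-w[2]-w[3])[:2];print("box",w.mean(0),"yaw",np.degrees(np.arctan2(d[1],d[0])))
h=onz(f,uv([(339,100),(201,139),(103,242),(69,380),(110,518),(214,618),(357,653),(497,612),(595,506),(583,230),(478,133)],320,165,6),0.030)
A=np.c_[2*h[:,:2],np.ones(len(h))];s=np.linalg.lstsq(A,(h[:,:2]**2).sum(1),rcond=None)[0]
print("table",s[:2],"r",np.sqrt(s[2]+s[0]**2+s[1]**2))
# rails: ends top edges; lip ends outer
lip=onz(f,uv([(307,517),(418,517)],320,165,6),0.0795); print("lip",lip,lip.mean(0))
up=onz(f,uv([(317,193),(393,193)],320,165,6),0.085+.0155);print("up",up,up.mean(0))
d=(up.mean(0)-lip.mean(0));print("yaw rails",np.degrees(np.arctan2(d[1],d[0])),np.linalg.norm(d[:2]))
k=onz(f,uv([(650,347)],320,165,6),.1);print("knob top",k)
print("knob 2view",two(f,uv([(650,347)],320,165,6),g,uv([(518,256)],260,220,5)))
q=state()["tool_rot"];print(R.from_quat(q,scalar_first=True).as_matrix().round(3))
E
```

```text
box [0.54768424 0.27937365 0.03      ] yaw -33.0039535944916
table [ 0.52984165 -0.06252376] r 0.10997906758814019
lip [[ 0.46961479 -0.04169077  0.0795    ]
 [ 0.46843921 -0.08343321  0.0795    ]] [ 0.469027   -0.06256199  0.0795    ]
up [[ 0.58944236 -0.0485478   0.1005    ]
 [ 0.58860644 -0.07698353  0.1005    ]] [ 0.5890244  -0.06276566  0.1005    ]
yaw rails -0.09724963949723131 0.11999757368069135
knob top [[ 0.52776349 -0.17038175  0.1       ]]
knob 2view (array([ 0.52858832, -0.17112526,  0.10030545]), np.float64(0.002299019314158049))
[[ 0.966 -0.     0.257]
 [-0.257 -0.001  0.966]
 [-0.    -1.    -0.001]]
```

```bash
python3 -m crank '[[[1,4.5,0,-2.1,0],[1,4.5,0,-2.1,0],[1,4.5,0,-2.1,0],[1,4.5,0,-2.1,0],[1,4.5,0,-2.1,0],[1,4.5,0,-2.1,0],[1,4.5,0,-2.1,0],[1,4.5,0,-2.1,0]]]'
cat >> h.py <<'E'
from scipy.spatial.transform import Rotation as RR
def need(x,y,z,jawyaw):
    s=state();M=RR.from_quat(s["tool_rot"],scalar_first=True).as_matrix()
    d=M.T@(np.array([x,y,z])-s["tool_pos"])*100
    a=np.degrees(np.arctan2(M[1,2],M[0,2]));t=(a-jawyaw+90)%180-90
    print("t",round(s["time"],2),"pos",np.round(s["tool_pos"],4),"jawyaw",round(a,1),"down",M[:,1].round(3),"-> dxyz cm",d.round(2),"twist",round(t,1),"F",np.round(s["contact_force"],1),"w",round(s["gripper_width"],3),"q6",s["joint_pos"][5])
E
python3 -c "
from h import *
need(.5477,.2794,.10,57)"
```

```text
time: 1.3
tool_pos: [0.4664, 0.348, 0.2314]
tool_rot: [0.701, -0.701, 0.092, -0.092]
contact_force: [-0.0, -0.4, 0.1]
gripper_width: 1.002
t 1.3 pos [0.4664 0.348  0.2314] jawyaw 75.1 down [ 0.  0. -1.] -> dxyz cm [ 9.61 13.14 -4.54] twist 18.1 F [-0.  -0.4  0.1] w 1.002 q6 -0.7978836831586454
```

```bash
python3 -m crank '[[[1,4.8,0,-2.3,0],[1,4.8,0,-2.3,0],[1,0,4,0,9],[1,0,4,0,9],[1,0,2,0,0],[1,0,0,0,0]]]'
python3 - <<'E'
from h import *
need(.5477,.2794,.001,57)
f=grab_frame("top");g=grab_frame("side")
crop(f,150,120,200,160,4,"a_top.png");crop(g,180,120,200,160,4,"a_side.png")
E
```

```text
time: 2.05
tool_pos: [0.5452, 0.2798, 0.1296]
tool_rot: [-0.678, 0.679, -0.2, 0.198]
contact_force: [0.8, -0.4, 0.4]
gripper_width: 0.999
t 2.05 pos [0.5452 0.2798 0.1296] jawyaw 57.3 down [-0.003 -0.001 -1.   ] -> dxyz cm [ 0.26 12.86  0.14] twist 0.3 F [ 0.8 -0.4  0.4] w 0.999 q6 -0.6465125653591328
```

View pics/a_side.png

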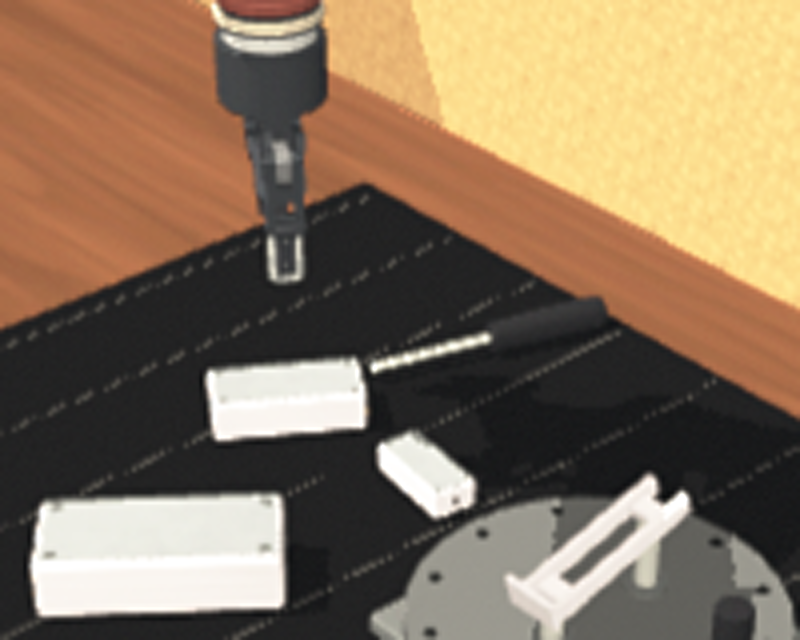

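View pics/a_top.png

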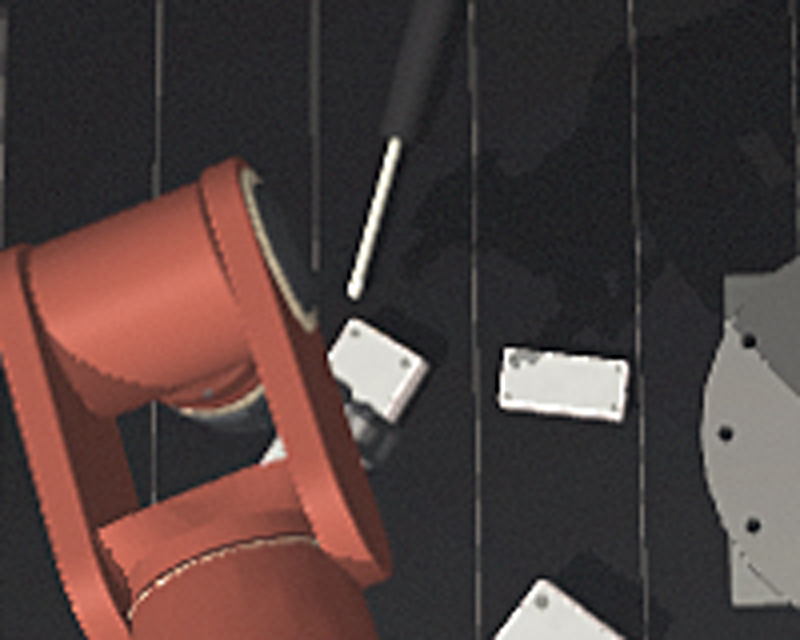

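The gripper is above the middle box: the near finger shows at top (368,435 in the crop), on the box's right flank. The screwdriver is clear of it, just past the box's far end. Descending.

```bash
python3 -m crank '[[[1,0.3,4,0.1,0],[1,0,4,0,0],[1,0,2.5,0,0],[1,0,1.3,0,0],[1,0,0.8,0,0],[1,0,0,0,0]]]'
python3 - <<'E'
from h import *
need(.5477,.2794,.001,57)
E
```

```text
time: 2.9
tool_pos: [0.55, 0.2795, 0.0062]
tool_rot: [0.678, -0.678, 0.2, -0.2]
contact_force: [-0.1, 0.3, -0.1]
gripper_width: 1.003
t 2.9 pos [0.55   0.2795 0.0062] jawyaw 57.1 down [ 0.001  0.    -1.   ] -> dxyz cm [-0.18  0.52 -0.14] twist 0.1 F [-0.1  0.3 -0.1] w 1.003 q6 -0.6473972653428677
```

```bash
python3 -m crank '[[[1,-0.2,0.4,-0.1,0],[0,0,0,0,0],[-1,0,0,0,0],[-1,0,0,0,0],[-1,0,0,0,0],[-1,0,0,0,0]]]'
python3 - <<'E'
from h import *
need(.5477,.2794,.13,57)
E
```

```text
time: 3.65
tool_pos: [0.5476, 0.2797, 0.0019]
tool_rot: [0.678, -0.678, 0.2, -0.2]
contact_force: [-0.1, 0.2, 3.2]
gripper_width: 0.573
t 3.65 pos [0.5476 0.2797 0.0019] jawyaw 57.1 down [ 0.001  0.    -1.   ] -> dxyz cm [ 3.000e-02 -1.281e+01 -1.000e-02] twist 0.1 F [-0.1  0.2  3.2] w 0.573 q6 -0.6455932351077862
```

```bash
python3 -m crank '[[[-1,0,0,0,0],[-1,0,-3,0,0],[-1,0,-5,0,0],[-1,0,-5,0,-8],[-1,0,-3,0,-8],[-1,0,0,0,-8],[-1,0,0,0,-8],[-1,0,0,0,0]]]'
python3 - <<'E'
from h import *
need(.530,-.0625,.13,89)
f=grab_frame("top");g=grab_frame("side")
crop(g,180,70,200,160,4,"b_side.png")
E
```

```text
time: 4.65
tool_pos: [0.546, 0.2791, 0.1595]
tool_rot: [-0.707, 0.707, -0.007, 0.005]
contact_force: [-0.1, -0.0, -2.6]
gripper_width: 0.573
t 4.65 pos [0.546  0.2791 0.1595] jawyaw 89.0 down [-0.003 -0.001 -1.   ] -> dxyz cm [ -1.     2.99 -34.18] twist 0.0 F [-0.1 -0.  -2.6] w 0.573 q6 -1.202434046553273
```

View pics/b_side.png

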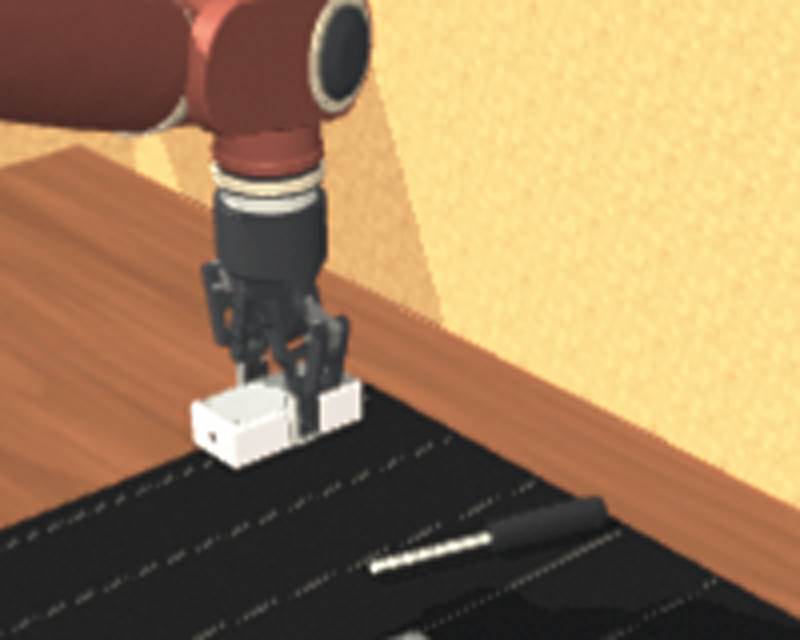

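```bash
python3 -m crank '[[[-1,-0.3,0,-4.5,0],[-1,-0.3,0,-5,0],[-1,-0.3,0,-5,0],[-1,-0.3,0,-5,0],[-1,-0.3,0,-5,0],[-1,-0.3,0,-4.7,0],[-1,-0.2,2,-3,0],[-1,0,2,-2,0]]]'
python3 - <<'E'
from h import *
need(.524,-.0625,.103,89)
f=grab_frame("top");g=grab_frame("side")
crop(g,260,170,160,130,5,"c_side.png")
E
```

```text
time: 5.75
tool_pos: [0.5216, -0.0637, 0.1208]
tool_rot: [-0.707, 0.707, -0.007, 0.007]
contact_force: [0.9, -0.8, -2.5]
gripper_width: 0.569
t 5.75 pos [ 0.5216 -0.0637  0.1208] jawyaw 88.9 down [ 0. -0. -1.] -> dxyz cm [0.24 1.78 0.13] twist -0.1 F [ 0.9 -0.8 -2.5] w 0.569 q6 -1.8150626309928044
```

View pics/c_side.png

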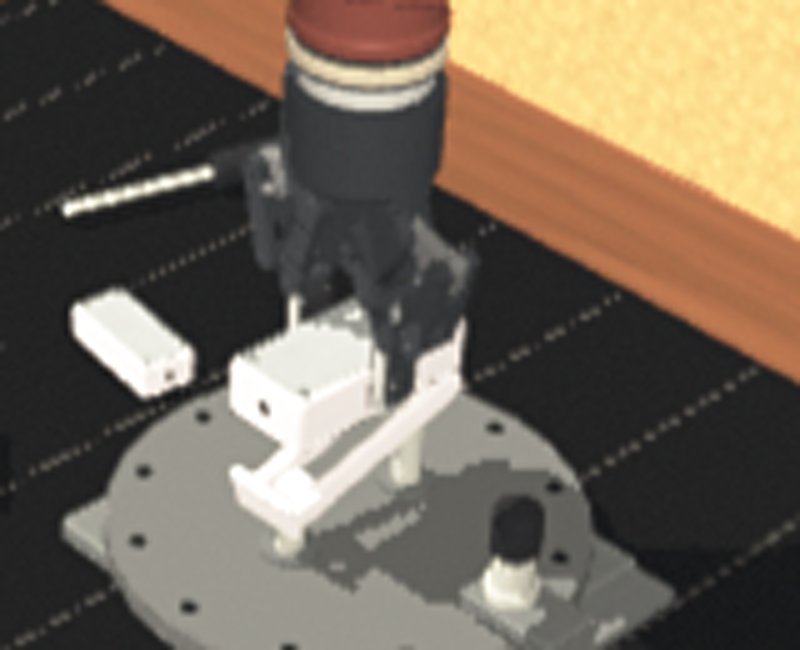

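The box is held level over the rails and the knob is clear. I'll lower it gently until its high end touches.

```bash
python3 -m crank '[[[-1,0.2,1,0.1,0],[-1,0,0.6,0,0],[-1,0,0.3,0,0],[-1,0,0.2,0,0],[-1,0,0,0,0]]]'
python3 - <<'E'
from h import *
need(.524,-.0625,.087,89)
E
```

```text
time: 6.48
tool_pos: [0.5241, -0.061, 0.1006]
tool_rot: [-0.707, 0.707, -0.005, 0.005]
contact_force: [-0.1, -0.8, -2.4]
gripper_width: 0.576
t 6.47 pos [ 0.5241 -0.061   0.1006] jawyaw 89.1 down [ 0. -0. -1.] -> dxyz cm [-0.    1.36 -0.15] twist 0.1 F [-0.1 -0.8 -2.4] w 0.576 q6 -1.8126881793349194
```

```bash
python3 -m crank '[[[-1,0,0.2,-0.1,0],[-1,0,0.2,0,0],[-1,0,0,0,0]]]'; python3 -m crank '[[[-1,0,0.2,0,0],[-1,0,0.1,0,0],[-1,0,0,0,0]]]'
python3 - <<'E'
from h import *
need(.524,-.0625,.087,89)
E
```

```text
time: 6.85
tool_pos: [0.5242, -0.0617, 0.0987]
tool_rot: [0.707, -0.707, 0.005, -0.005]
contact_force: [-8.5, 3.9, 10.4]
gripper_width: 0.575
time: 7.22
tool_pos: [0.5243, -0.0624, 0.096]
tool_rot: [-0.707, 0.707, -0.005, 0.006]
contact_force: [-9.3, 1.4, 11.3]
gripper_width: 0.574
t 7.22 pos [ 0.5243 -0.0624  0.096 ] jawyaw 89.1 down [ 0.001 -0.    -1.   ] -> dxyz cm [-0.03  0.9  -0.01] twist 0.1 F [-9.3  1.4 11.3] w 0.574 q6 -1.8148004958439599
```

Contact came at about z=0.099, as predicted, and the force is steady near 11 N. That means the box is pivoting in the pads, so I'll keep lowering.

```bash
python3 -m crank '[[[-1,0,0.2,0,0],[-1,0,0.2,0,0],[-1,0,0,0,0]]]'; 
python3 - <<'E'
from h import *
need(.524,-.0625,.087,89)
f=grab_frame("top");g=grab_frame("side")
crop(g,260,170,160,130,5,"d_side.png")
E
```

```text
time: 7.6
tool_pos: [0.5243, -0.0628, 0.0917]
tool_rot: [-0.707, 0.707, -0.005, 0.006]
contact_force: [-8.0, -0.0, 9.3]
gripper_width: 0.576
t 7.6 pos [ 0.5243 -0.0628  0.0917] jawyaw 89.1 down [ 0.001 -0.001 -1.   ] -> dxyz cm [-0.03  0.47  0.03] twist 0.1 F [-8.  -0.   9.3] w 0.576 q6 -1.814662753469776
```

View pics/d_side.png

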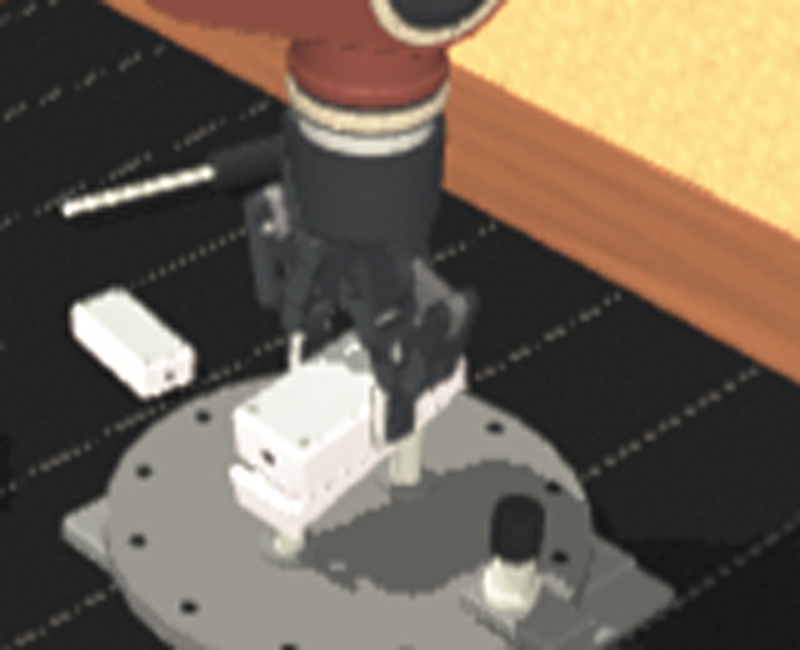

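```bash
python3 -m crank '[[[-1,0.1,0.2,0,0],[-1,0,0.1,0,0],[-1,0,0,0,0]]]'; python3 -m crank '[[[-1,0,0.1,0,0],[-1,0,0,0,0]]]'; 
python3 - <<'E'
from h import *
need(.524,-.0625,.087,89)
f=grab_frame("top");g=grab_frame("side")
crop(g,260,170,160,130,5,"e_side.png")
E
```

```text
time: 8.07
tool_pos: [0.5252, -0.0628, 0.0889]
tool_rot: [-0.707, 0.707, -0.005, 0.006]
contact_force: [-8.5, 1.1, 8.7]
gripper_width: 0.572
time: 8.32
tool_pos: [0.5254, -0.0628, 0.088]
tool_rot: [-0.707, 0.708, -0.005, 0.006]
contact_force: [-8.9, -0.1, 11.0]
gripper_width: 0.57
t 8.32 pos [ 0.5254 -0.0628  0.088 ] jawyaw 89.1 down [ 0.001 -0.001 -1.   ] -> dxyz cm [-0.14  0.1   0.03] twist 0.1 F [-8.9 -0.1 11. ] w 0.57 q6 -1.8142103195420982
```

View pics/e_side.png

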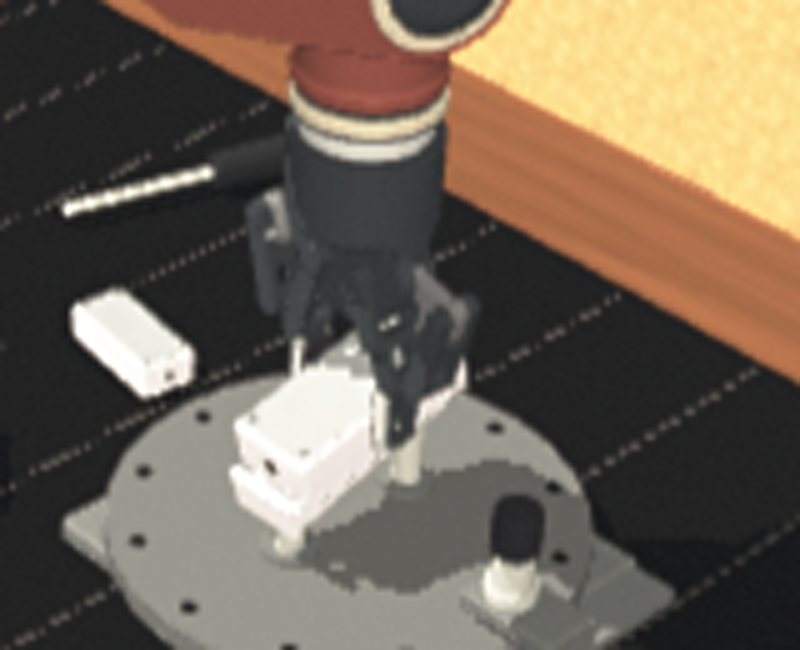

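```bash
python3 -m crank '[[[-1,0,0.1,0,0],[-1,0,0,0,0]]]'; python3 -m crank '[[[-1,0,0.1,0,0],[-1,0,0,0,0]]]'; python3 -m crank '[[[-1,0,0.1,0,0],[-1,0,0,0,0]]]'
```

```text
time: 8.68
tool_pos: [0.5255, -0.0629, 0.0869]
tool_rot: [-0.707, 0.708, -0.005, 0.006]
contact_force: [-8.1, 0.7, 9.8]
gripper_width: 0.573
time: 8.93
tool_pos: [0.5255, -0.0629, 0.0861]
tool_rot: [-0.707, 0.708, -0.005, 0.006]
contact_force: [-9.4, 0.4, 10.8]
gripper_width: 0.571
time: 9.18
tool_pos: [0.5255, -0.0629, 0.0858]
tool_rot: [-0.707, 0.708, -0.005, 0.006]
contact_force: [-11.4, 0.3, 15.3]
gripper_width: 0.576
```

```bash
python3 -m crank '[[[-1,0,0.1,0,0],[-1,0,0,0,0]]]'
python3 - <<'E'
from h import *
f=grab_frame("top");g=grab_frame("side")
crop(g,290,220,80,70,10,"f_side.png");crop(f,320,165,130,130,6,"f_top.png")
E
```

```text
time: 9.43
tool_pos: [0.5255, -0.0629, 0.0858]
tool_rot: [-0.707, 0.707, -0.005, 0.005]
contact_force: [-14.4, 0.4, 20.6]
gripper_width: 0.576
```

View pics/f_side.png

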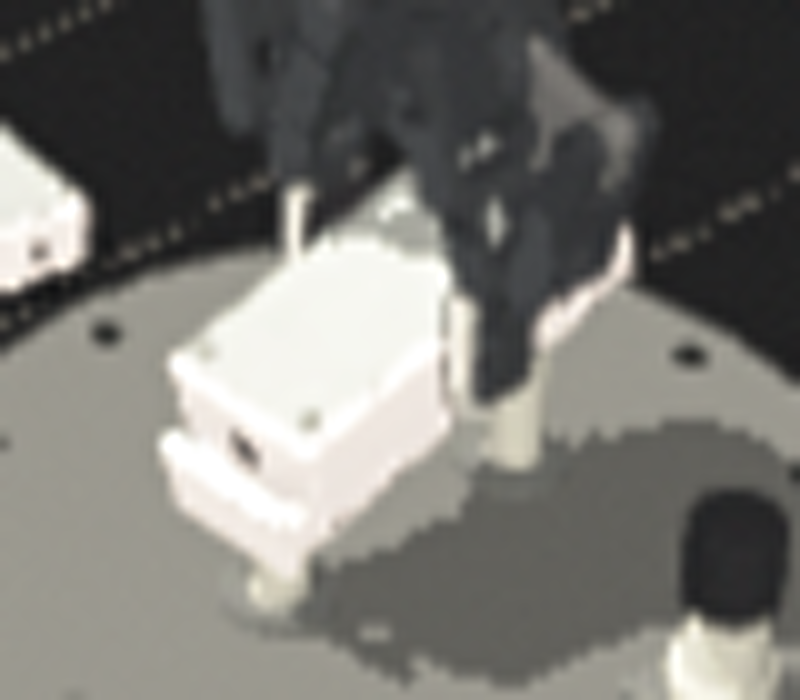

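View pics/f_top.png

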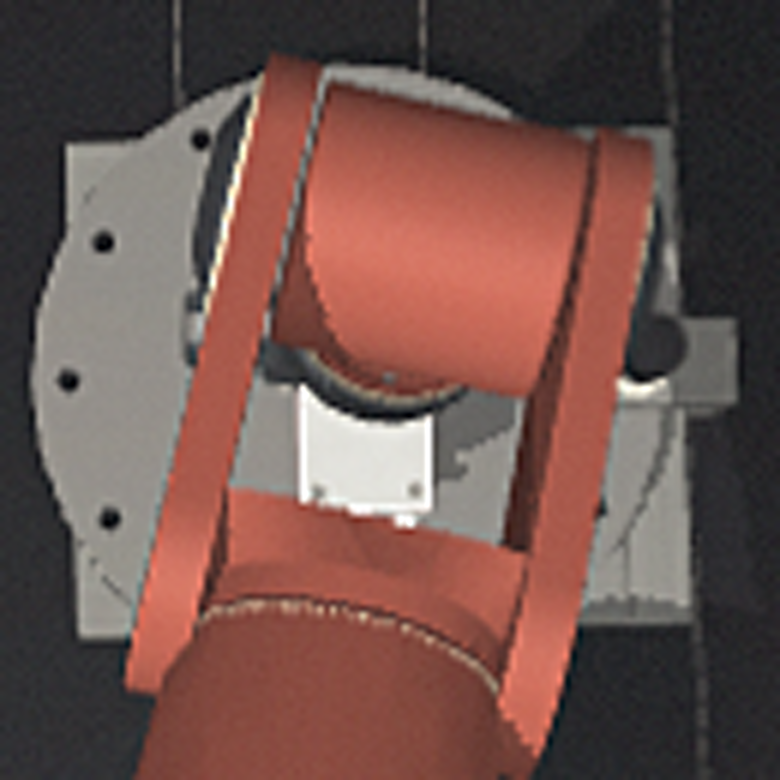

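The height has stalled at 0.0858 m while the force rises to 20 N. The box is flat on the rails with its end just inside the lip (crop (300,520)). I'll relieve the push and let go.

```bash
python3 -m crank '[[[-1,0,-0.2,0,0],[0.2,0,0,0,0],[0.4,0,0,0,0],[0.6,0,0,0,0],[0.6,0,0,0,0]]]'
python3 - <<'E'
from h import *
g=grab_frame("side")
crop(g,290,220,80,70,10,"g_side.png")
E
```

```text
time: 10.15
tool_pos: [0.5248, -0.0622, 0.0831]
tool_rot: [0.707, -0.707, 0.006, -0.005]
contact_force: [-0.7, -0.2, 0.9]
gripper_width: 0.799
```

View pics/g_side.png

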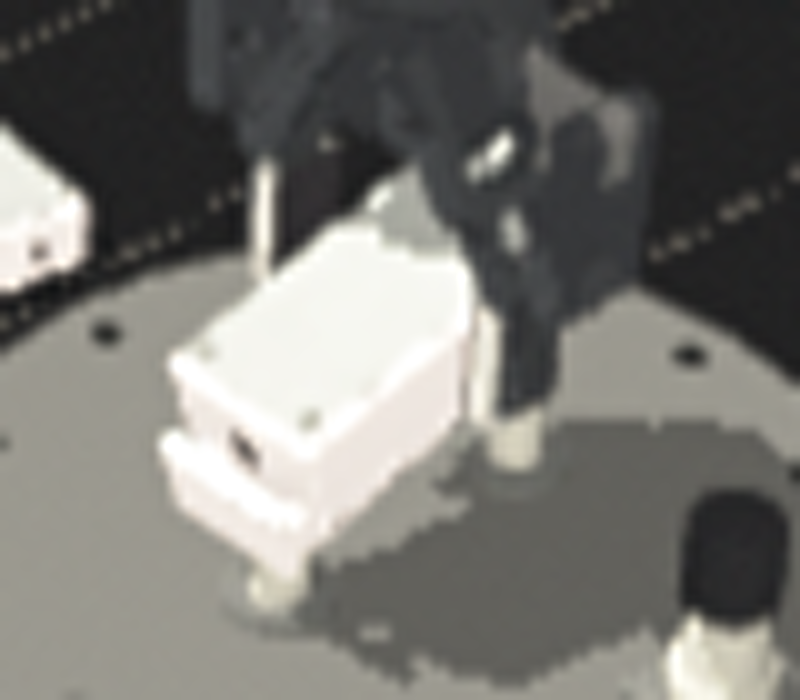

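The fingers are open, the force is near zero and the box hasn't moved. I'll go straight up, then over to the knob side, and check the box.

```bash
python3 -m crank '[[[0.6,0,-1,0,0],[0.6,0,-3,0,0],[0.6,0,-5,0,0],[0.6,0,-3,-3,0],[0.6,0,0,-5,0],[0.6,0,0,-3,0],[0.6,0,0,0,0]]]'
python3 - <<'E'
from h import *
need(.528,-.1715,.069,89)
f=grab_frame("top");g=grab_frame("side")
crop(g,270,200,120,100,6,"i_side.png");crop(f,320,165,130,130,6,"i_top.png")
E
```

```text
time: 11.08
tool_pos: [0.5231, -0.1739, 0.2042]
tool_rot: [-0.707, 0.707, -0.006, 0.007]
contact_force: [-0.3, -0.1, 0.7]
gripper_width: 0.8
t 11.07 pos [ 0.5231 -0.1739  0.2042] jawyaw 88.9 down [ 0.001 -0.    -1.   ] -> dxyz cm [ 0.47 13.52  0.25] twist -0.1 F [-0.3 -0.1  0.7] w 0.8 q6 -2.00818683400073
```

View pics/i_side.png

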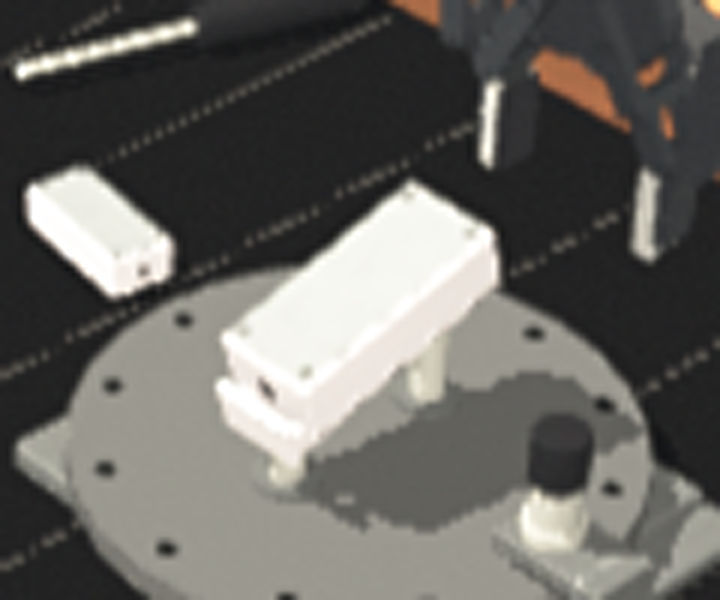

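View pics/i_top.png

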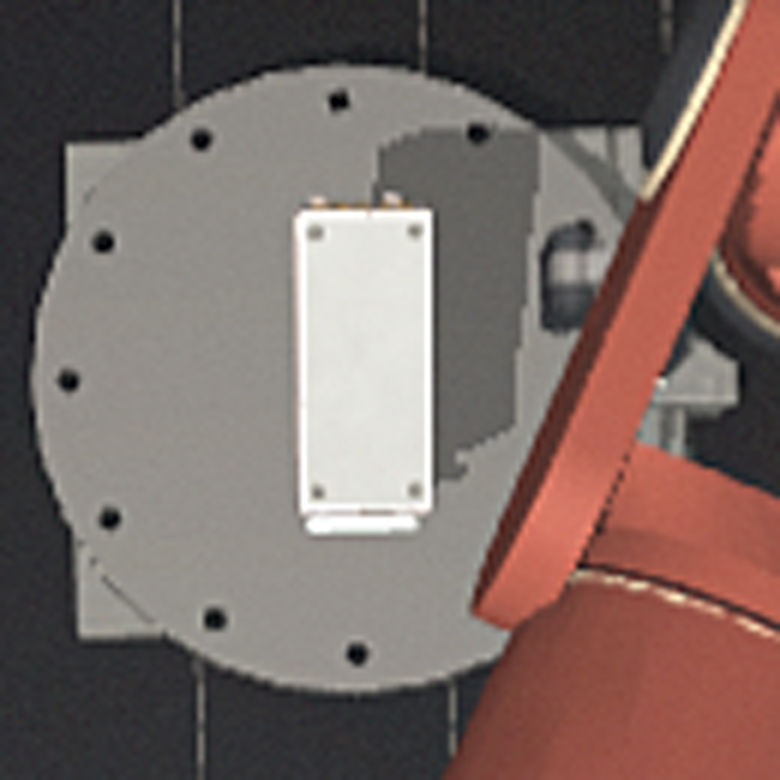

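The box is flat on the rails with its low end at the lip (top crop, screws at (316,232), (415,231), (318,492) and (415,489)). Next I'll put numbers on it.

```bash
python3 - <<'E'
from h import *
f=grab_frame("top");g=grab_frame("side")
R=RR.from_euler("ZY",[-1,-15],degrees=True).as_matrix(); O=np.array([.530,-.0625,.085])
for F,px in((f,uv([(316,232),(415,231),(318,492),(415,489)],320,165,6)),(g,uv([(409,198),(470,233),(243,332),(307,373)],270,200,6))):
    o,d=ray(F,px); n=R[:,2]; p=O+R@[0,0,.03]
    w=o+d*(((p-o)@n)/(d@n))[:,None]; l=(w-O)@R*1000
    print(l.round(1).tolist(),l.mean(0).round(1),"yaw",np.degrees(np.arctan2(*( (l[0]+l[1]-l[2]-l[3])[[1,0]]))).round(2))
for i in range(4):
    print(two(f,uv([[(316,232),(415,231),(318,492),(415,489)][i]],320,165,6),g,uv([[(409,198),(470,233),(243,332),(307,373)][i]],270,200,6)))
# knob from side
crop(g,330,250,60,60,10,"k_side.png")
E
```

```text
[[49.3, 17.2, 30.0], [49.3, -19.0, 30.0], [-47.1, 16.8, 30.0], [-46.4, -19.1, 30.0]] [ 1.3 -1.  30. ] yaw 0.17
[[49.6, 16.6, 30.0], [50.5, -18.1, 30.0], [-46.7, 17.4, 30.0], [-45.9, -19.7, 30.0]] [ 1.9 -1.  30. ] yaw 0.26
(array([ 0.5704242 , -0.04618129,  0.12652054]), np.float64(0.0005744061875196694))
(array([ 0.5694031 , -0.08214866,  0.1280713 ]), np.float64(0.0003908709227389891))
(array([ 0.47692451, -0.04475642,  0.10244883]), np.float64(2.8773522241655683e-05))
(array([ 0.47738706, -0.08092593,  0.10191113]), np.float64(0.0007957735156393597))
```

View pics/k_side.png

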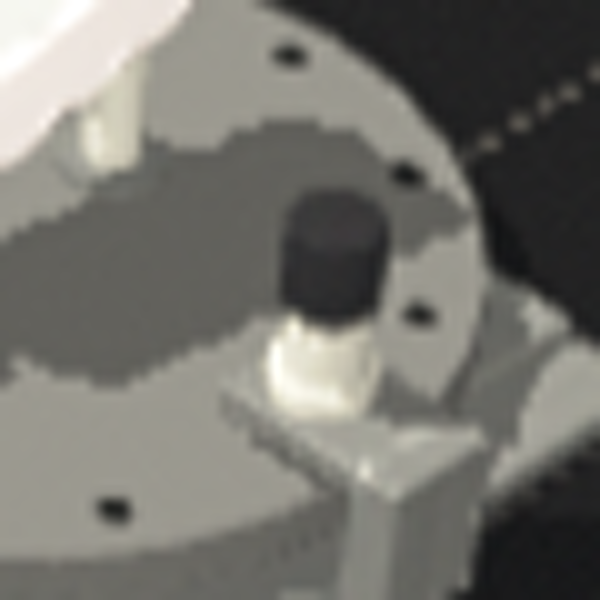

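```bash
python3 - <<'E'
from h import *
f=grab_frame("top")
R=RR.from_euler("ZY",[-1,-15],degrees=True).as_matrix(); O=np.array([.530,-.0625,.085])
def P(p): return ((proj(f,O+R@(np.array(p)/1000))-[320,165])*6+2.5).round(1).tolist()
print("lip in/out top",P([-60,0,10]),P([-64,0,10]),"ends",P([-62,20,10]),P([-62,-20,10]))
print("rail uphill tops",P([60,14,0]),P([60,-14,0]),"low end of lid if at -4,+2:",P([-60,0,30]),P([-54,0,30]))
im=f["frame"][235:262,382];print([(235+i,int(v.mean())) for i,v in enumerate(im)])
E
```

```text
lip in/out top [[359.4, 516.0]] [[359.4, 526.5]] ends [[306.3, 521.8]] [[412.5, 520.7]]
rail uphill tops [[319.7, 196.2]] [[394.5, 195.3]] low end of lid if at -4,+2: [[363.4, 525.7]] [[363.4, 509.8]]
[(235, 225), (236, 226), (237, 224), (238, 225), (239, 224), (240, 224), (241, 224), (242, 222), (243, 222), (244, 223), (245, 222), (246, 223), (247, 223), (248, 222), (249, 242), (250, 163), (251, 255), (252, 255), (253, 214), (254, 133), (255, 143), (256, 145), (257, 145), (258, 146), (259, 146), (260, 146), (261, 146)]
```

The box reads x≈+1.5 mm, y≈-1 mm and yaw≈0.2° in the rest's frame, which is inside the limits. It's lid up and about 5 mm from the lip, and I won't touch it again. Now the knob.

```bash
python3 -m crank '[[[0.6,0.5,3,0.2,0],[0.6,0,4,0,0],[0.6,0,3,0,0],[0.6,0,0,0,0]]]'
python3 - <<'E'
from h import *
need(.528,-.172,.067,89)
g=grab_frame("side");crop(g,310,200,100,90,8,"l_side.png")
E
```

```text
time: 11.82
tool_pos: [0.5261, -0.1684, 0.1003]
tool_rot: [0.708, -0.706, 0.007, -0.003]
contact_force: [-1.4, 0.2, 0.7]
gripper_width: 0.802
t 11.82 pos [ 0.5261 -0.1684  0.1003] jawyaw 89.2 down [-0.006  0.003 -1.   ] -> dxyz cm [ 0.21  3.33 -0.37] twist 0.2 F [-1.4  0.2  0.7] w 0.802 q6 -2.001108723466286
```

View pics/l_side.png

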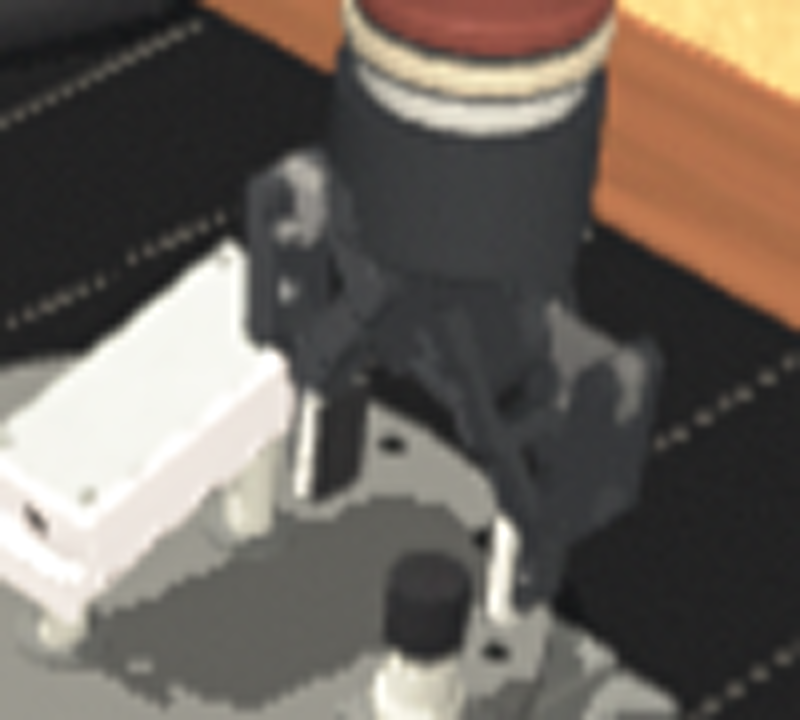

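```bash
python3 -m crank '[[[0.6,0.2,0,-0.3,0],[0.3,0,1.7,0,0],[0.3,0,1.6,0,0],[0.3,0,0,0,0],[0.3,0,0,0,0]]]'
python3 - <<'E'
from h import *
need(.528,-.172,.067,89)
g=grab_frame("side");crop(g,310,200,100,90,8,"m_side.png")
E
```

```text
time: 12.5
tool_pos: [0.53, -0.1732, 0.07]
tool_rot: [0.707, -0.707, 0.006, -0.005]
contact_force: [0.2, 0.4, 0.3]
gripper_width: 0.651
t 12.5 pos [ 0.53   -0.1732  0.07  ] jawyaw 89.1 down [-0.001  0.    -1.   ] -> dxyz cm [-0.2   0.3   0.12] twist 0.1 F [0.2 0.4 0.3] w 0.651 q6 -2.0046706890774173
```

View pics/m_side.png

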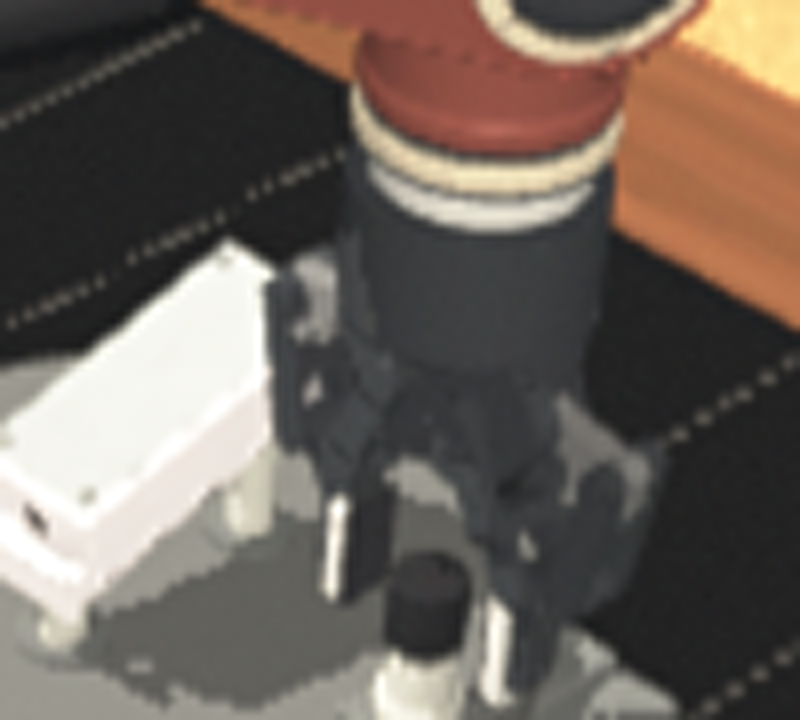

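```bash
python3 -m crank '[[[0.3,-0.2,0.3,0.1,0],[-1,0,0,0,0],[-1,0,0,0,0],[-1,0,0,0,0],[-1,0,0,0,0],[-1,0,0,0,0],[-1,0,0,0,0]]]'
python3 - <<'E'
from h import *
need(.528,-.172,.067,89)
g=grab_frame("side");crop(g,310,200,100,90,8,"n_side.png")
E
```

```text
time: 13.42
tool_pos: [0.5282, -0.1721, 0.0676]
tool_rot: [0.707, -0.707, 0.005, -0.005]
contact_force: [-3.1, 2.9, 5.7]
gripper_width: 0.272
t 13.43 pos [ 0.5282 -0.1721  0.0676] jawyaw 89.1 down [-0.  0. -1.] -> dxyz cm [-0.02  0.06  0.01] twist 0.1 F [-3.1  2.9  5.7] w 0.272 q6 -2.0046264492724033
```

View pics/n_side.png

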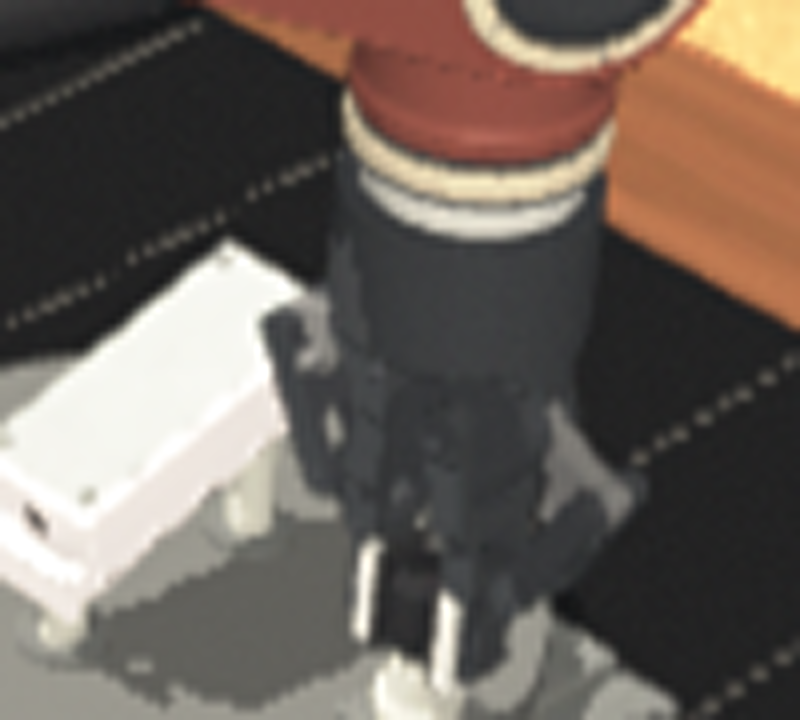

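The jaws grip the knob at width 0.272 (about 23–25 mm, which matches it) and the box is untouched. Pulling up.

```bash
python3 -m crank '[[[-1,0,-0.3,0,0],[-1,0,-0.3,0,0],[-1,0,-0.3,0,0],[-1,0,0,0,0]]]'; python3 -m crank '[[[-1,0,-0.3,0,0],[-1,0,-0.2,0,0],[-1,0,0,0,0]]]'
```

```text
time: 13.98
tool_pos: [0.5281, -0.1721, 0.0755]
tool_rot: [0.707, -0.707, 0.005, -0.006]
contact_force: [5.5, 0.4, -9.0]
gripper_width: 0.273
time: 14.35
tool_pos: [0.528, -0.1721, 0.0801]
tool_rot: [0.707, -0.707, 0.005, -0.006]
contact_force: [6.6, 0.8, -11.8]
gripper_width: 0.272
```

```bash
python3 -m crank '[[[-1,0,-0.2,0,0],[-1,0,-0.1,0,0],[-1,0,0,0,0]]]'; python3 -m crank '[[[-1,0,-0.1,0,0],[-1,0,0,0,0]]]'; python3 -m crank '[[[-1,0,-0.1,0,0],[-1,0,0,0,0],[-1,0,0,0,0]]]'
```

```text
time: 14.72
tool_pos: [0.528, -0.1721, 0.0828]
tool_rot: [0.707, -0.707, 0.005, -0.006]
contact_force: [6.9, -0.4, -13.1]
gripper_width: 0.272
time: 14.98
tool_pos: [0.528, -0.1721, 0.0837]
tool_rot: [0.707, -0.707, 0.005, -0.006]
contact_force: [7.4, -0.2, -13.0]
gripper_width: 0.269
time: 15.35
tool_pos: [0.528, -0.172, 0.0838]
tool_rot: [0.707, -0.707, 0.005, -0.006]
contact_force: [10.4, -1.1, -17.9]
gripper_width: 0.274
```

The force rose at z=0.0838 m, 16.2 mm up, so the plunger is at its stop. I'll hold there and look.

```bash
python3 -m crank '[[[-1,0,0,0,0],[-1,0,0,0,0],[-1,0,0,0,0],[-1,0,0,0,0]]]'
python3 - <<'E'
from h import *
f=grab_frame("top");g=grab_frame("side");crop(g,270,200,130,95,6,"o_side.png");cv2.imwrite("pics/o_top.png",f["frame"][:,:,::-1])
E
```

```text
time: 15.85
tool_pos: [0.528, -0.172, 0.0838]
tool_rot: [0.707, -0.707, 0.005, -0.006]
contact_force: [9.4, -2.4, -16.7]
gripper_width: 0.272
```

View pics/o_side.png

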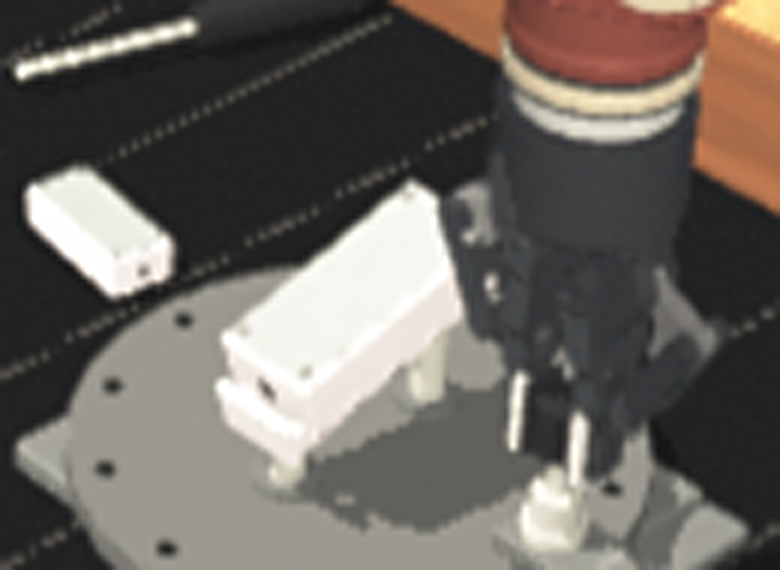

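View pics/o_top.png

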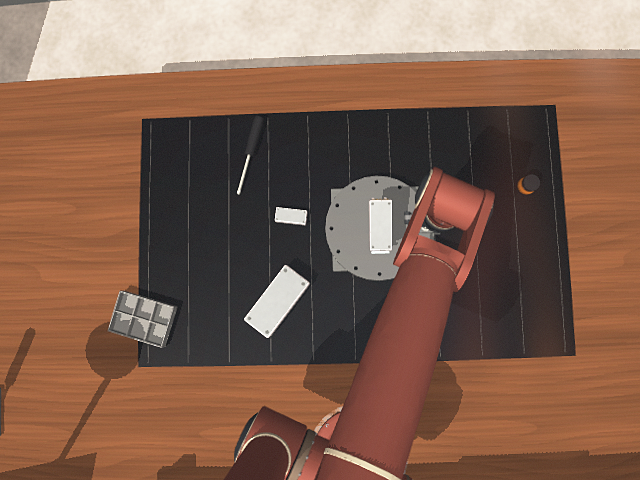

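The knob is lifted off its sleeve, with the rod showing at (555,485) in the side crop. The box corners are at the same pixels as before ((225,340) and (308,373) in the crop). Screwdriver, jar and tray haven't moved. Handing in.

```bash
python3 -c "
from plant import *
print(job_done())"
```

```text
the job is handed in; nothing more can be done
None
```

The box is on the rest and released, and the arm is holding the plunger fully up. I handed the job in at about 16 s; it reports no verdict.

- **Box:** I took the middle-sized box, lowered it onto the rails so that it tilted to the slope in the grip, and let go. The cameras then put it at x ≈ +1.5 mm, y ≈ -1 mm and yaw ≈ 0.2° in the rest's frame. It lies flat with the lid up.
- **Gap at the lip:** by that reading its low end is about 5 mm short of the lip, not touching it. That is within the 10 mm allowed, and the measurement is good to about 2 mm, so I left it alone. It had not moved in the later pictures.
- **Plunger:** I gripped the knob and raised it 16.2 mm. The pull grew to about 13 N and then jumped to 17–18 N at the stop. The knob showed no sign of slipping in the grip, and the last side picture shows it clear of its sleeve.
- **Other items:** the screwdriver, jar and tray look unmoved in the last top view. No check failed.

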